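Top a chocolate stack and slide its tray under the display shelf

TASK

Lay the loose chocolate disc centred on top of the matching disc on the white tray, setting it down rather than dropping it. Then, by the tray's upright grip, slide the tray under the overhanging clear shelf, between the rails, until it is fully home against the stop, with the stack still neat and in its place on the tray, and let go. Leave the other goods on the counter where they are.

Things in the scene. Friction and masses are not known exactly. Their poses are not given: they have to be found in the camera images.
- disc: The loose dark-chocolate disc to be laid on the stack: 66 mm diameter, 18 mm thick, flat, 80 g, lying on a marble slab 110 x 110 x 12 mm, left or right of tray and bay (a twin slab on the other side is full of small pralines, 32 mm high in all). Origin: centre of its underside, z up.
- base_disc: The identical dark-chocolate disc (66 mm diameter, 18 mm thick) that already lies loose on the tray. Origin: centre of its underside.
- tray: White plastic tray, loose on the counter outside the bay's mouth: a plate 130 (x) x 90 (y) x 8 mm, 0.25 kg give or take a third. Its +x edge is the nose that enters the bay. At the other end stands an aluminium grip fin 24 (x) x 16 (y) mm, reaching 55 mm above the counter, its centre at x = -52 mm. Origin: centre of the underside; x points to the nose, z up.
- tray_fin (a point): Point on the grip fin's axis, 42 mm above the tray's underside (13 mm below the fin's top); grip the fin across its 16 mm thickness (tray y).
- tray_seat (a point): Centre of the place of the stack, on the tray's top face (8 mm above the underside), 18 mm ahead of the tray's centre. The base disc starts within 4 mm of it.
- bay: The fixed display bay the tray goes into. Origin: on the counter (its floor) in the middle of its mouth, x pointing into the bay (to the robot's left, yaw 1.3 to 1.75 rad), z up. Two aluminium rails 24 mm high, 102 mm apart inside (6 mm free on each side of the tray), run from x = 0 to 145 mm; at the mouth they flare outward over 28 mm against x.
- bay_stop (a point): Middle of the face of the stop bar across the bay's far end, 139 mm inside the mouth, 12 mm above the counter (bar 24 mm high). With the nose on it the tray's centre is at bay x = 74 mm and the fin's centre 28 mm inside the shelf's front edge, so that the tool has to reach in tilted.
- shelf_edge (a point): Middle of the lower front edge of the clear shelf over the bay, 6 mm out before the mouth (bay x = -6 mm), 105 mm above the counter. Shelf: 6 mm thick, 166 mm deep, 200 mm wide, white front edge, on 10 mm steel rods at bay x = 60 and 150 mm, y = +-90 mm; pralines stand on it from x = 85 mm, up to 131 mm above the counter.
- gold_stick: Bystander: gold-foil stick 150 mm long (its x), 25 mm thick, lying on the counter beside the bay, on its -y (far) side. Origin: centre of its underside.
- gift_box: Bystander: cardboard gift box 90 x 45 x 30 mm with a ribbon, on the counter beside the tray, on its -y (far) side. Origin: centre of its underside.
- jar: Bystander: brown jar with a steel lid, 80 mm diameter, 130 mm tall, at the far left. Origin: centre of its underside.
- bowl: Bystander: white bowl, 110 mm diameter, 50 mm tall, at the far right. Origin: centre of its underside.
Mind the look-alikes: they are no part of the job. What is shaped like the disc but turquoise or yellow is not meant.

How it is judged:
By the outcome, as a careful person would: the job done as asked, in the order asked, and still so for the second after the job is handed in, with the robot touching nothing.
It also fails if it takes over 58 s, if anything falls off the work surface, if the arm or the gripper's body presses on something with over 40 N, if the wrist force passes 120 N, or if a joint passes its speed limit or range.

ROBOT

A 6-joint arm with a two-finger parallel gripper is mounted at the origin on the work surface. World frame = base frame: x ahead of the robot, y to its left, z up, the work surface at z = 0. Lengths are in m, angles in rad, forces in N, time in s.
With the tool pointing down it reaches from about 0.325 to 0.85 m from the base axis. Payload 4.4 kg.
Tool frame: the origin (TCP) lies at the very end of the fingers, on their centre line; the grasp point (between the pads) lies 19 mm behind it; z points along the fingers, y is the direction in which the jaws open and shut (so a half turn about z gives the same grasp; the last joint's range is limited). The gripper opens to 94 mm and grips with 3 to 60 N. Pads are 16 mm wide; open, the fingers measure 119 mm over their backs; the gripper's body (75 mm by 177 mm) begins 78 mm behind the grasp point.
Start: joints at [-1.381, 0.207, 1.542, -0, 1.393, -0.15], TCP at [0.192, -0.542, 0.205] pointing down, gripper open.
Joint ranges: [-2.73, 2.73], [-0.86, 2.22], [0.23, 2.46], [-1.11, 4.25], [0.08, 2.63], [-2.82, 2.82]. Speed limits (rad/s): [2.79, 2.79, 3.14, 3.14, 3.14, 3.14].

INTERFACE

Orientations are given as a 3x3 rotation matrix whose columns are the frame's x, y, z axes.
In Python, from plant import bot, eyes, nets gives the robot as it stands. The module is installed in compiled form; this text tells all that it offers.
- The arm moves only by the tool arm_command, never from a script. Its argument "steps" is text: rows parted by semicolons, each of 6 numbers parted by spaces: the shift along the tool's x, y, z in units of 60 mm (1.0 is 60 mm), then the turn, a rotation vector about the tool's x, y, z in units of 5 degrees (1.0 is 5 degrees). A call has 1 to 10 rows; each row shifts and turns the commanded pose from where the row before left it, along the tool's axes as they then stand; what a row does not reach is not made up. A row lasts 1/8 s, in which the tool goes at most 62.5 mm and 10.7 degrees, less where a joint would pass 70% of its speed; a pose out of reach is approached as far as the arm can. A call is refused whole if a number of a shift passes 1 or a number of a turn 1, either way. A call with a gripper value outside its range is refused whole. "hand" is the finger opening in mm, from 0 to 94, set as the call begins (left out, the last holds). The fingers move at their own pace and stop on an object; "squeeze" is the grip in N (left out, the last holds). Time passes only in rows, so rows that do not move let the fingers close. It gives the time, the measured TCP pose, the force and the opening at its end, in the units of the state.
- bot.get_obs(): the state, without advancing time (a new reading comes with each control period).
- eyes.capture(name): name is "scene" or "top" or "wrist"; returns (picture, depth): 400x640x3 uint8, blue, green, red; 400x640 float32, m along the optical axis (not along the pixel's ray), 0 where there is no reading.
- eyes.camera_params(name): a dict with "intrinsics" (3x3 intrinsics, pixels), "T" (4x4, takes a point from camera to world coordinates); the wrist camera has in their place "mount" (4x4, takes a point from camera to tool coordinates, whose origin is the TCP and whose axes are the flange's). Camera axes: x right, y up, looking along -z (the intrinsics and any distortion apply to the point x, -y, -z); pixel columns grow to the right and rows downward; lengths in m; the calibration is good to about 2 mm. A picture is of the moment at which its call begins: read the wrist's pose just before it. camera_params takes no time and is no camera call.
- bot.sign_off(): hands the job in, once; it reports no verdict.
Trained networks look in the newest picture that a camera, given by its name, has taken for a name from the list of things; names that differ only in an ending like _2 or _b are one class to them, and where a whole thing is asked for, a point or a joint stands for the part that bears it (a point fixed in the world has none). Each returns a list of dicts, best first, with "confidence" (0 to 1); they miss things now and then, are a little off and sometimes report something else, mostly with a low value. They report only what shows in the picture. A call takes as long as a camera call. They do not tell look-alikes from the thing itself.
- nets.search_frame(camera, target): "box" ([centre column, centre row, width, height] in pixels, round what is visible of it).
The state is a dict: "time": time; "qpos": joint angles; "qvel": joint speeds; "effort": joint torques, N m; "position": TCP position; "tool_rot": TCP orientation; "force": force on the tool from outside, world axes, zero at the start; "torque": the same for the moment, N m; "finger_gap": finger opening in m.
Only numpy, scipy, OpenCV 4.12 (cv2) and the standard library are available. Lean on these libraries where they do the work, as an engineer would, in place of code of your own. Each camera call takes 0.05 s, during which the arm holds its last target. There are 200 camera calls.

## Working session

There is one attempt and no reset: what is moved stays moved. The work goes in short steps, Python scripts to look and compute and a tool call to move; the robot and the scene stay as the last step left them, time stands still between calls to the robot, and variables do not carry over. Pictures are saved under pics/ and viewed, on a budget of 10 in all, crops included, one or two more only if the job needs it, and the job is handed in when it is done.

Besides the shell and the picture viewer there is one more tool, called after "Request:" by a JSON object that holds its "name" and its "arguments", one argument or row to a line. arm_command: Moves the arm, as the interface text tells. Its arguments: {"type":"object","properties":{"steps":{"type":"string"},"hand":{"type":"number"},"squeeze":{"type":"number"}},"required":["steps"]}

```bash
mkdir -p pics; cat > h.py <<'E'
import numpy as np, cv2
from plant import bot, eyes, nets
def cam(name):
    o=bot.get_obs(); im,d=eyes.capture(name); p=eyes.camera_params(name)
    if name=="wrist":
        W=np.eye(4); W[:3,:3]=o["tool_rot"]; W[:3,3]=o["position"]; T=W@np.array(p["mount"])
    else: T=np.array(p["T"])
    return im,d,np.array(p["intrinsics"]),T,p
def cloud(d,K,T):
    v,u=np.mgrid[:d.shape[0],:d.shape[1]]
    P=np.stack([(u-K[0,2])/K[0,0]*d,-(v-K[1,2])/K[1,1]*d,-d],-1)
    return P@T[:3,:3].T+T[:3,3]
E
python3 - <<'E'
from h import *
print({k:np.round(v,3) if not np.isscalar(v) else v for k,v in bot.get_obs().items()})
for n in("scene","top"):
    im,d,K,T,p=cam(n); cv2.imwrite(f"pics/{n}0.png",im); np.savez(f"{n}0.npz",im=im,d=d,K=K,T=T)
    print(n,list(p),np.round(K,1).tolist(),np.round(T,3).tolist())
    P=cloud(d,K,T)
    for t in("disc","base_disc","tray","tray_fin","bay","gold_stick","gift_box"):
        for r in nets.search_frame(n,t)[:3]:
            c,w=[int(x) for x in r["box"][:2]],None
            print(t,np.round(r["box"],0).tolist(),round(r["confidence"],2),np.round(P[min(c[1],399),min(c[0],639)],3))
E
```

```text
{'time': 0.0, 'qpos': array([-1.38 ,  0.207,  1.543,  0.   ,  1.393, -0.15 ]), 'qvel': array([-0.   ,  0.002,  0.001, -0.001,  0.   ,  0.001]), 'effort': array([-2.0000e-03, -3.7088e+01, -2.8142e+01,  7.0000e-02,  3.6000e-02,
       -0.0000e+00]), 'position': array([ 0.192, -0.541,  0.204]), 'tool_rot': array([[ 0.942,  0.334, -0.   ],
       [ 0.334, -0.942,  0.002],
       [ 0.   , -0.002, -1.   ]]), 'force': array([-0.083,  0.   , -0.678]), 'torque': array([ 0.003, -0.029, -0.001]), 'finger_gap': 0.09397679469687084}
scene ['intrinsics', 'T'] [[383.5, 0.0, 315.1], [0.0, 383.5, 197.6], [0.0, 0.0, 1.0]] [[0.031, -0.746, 0.665, 1.319], [1.0, 0.023, -0.021, 0.012], [0.0, 0.665, 0.747, 0.924], [0.0, 0.0, 0.0, 1.0]]
disc [452.0, 206.0, 19.0, 20.0] 0.83 [0.557 0.461 0.019]
disc [366.0, 184.0, 19.0, 20.0] 0.75 [0.454 0.202 0.018]
disc [402.0, 185.0, 22.0, 14.0] 0.64 [0.474 0.315 0.031]
base_disc [272.0, 198.0, 16.0, 18.0] 0.66 [ 0.516 -0.098  0.029]
tray [267.0, 203.0, 48.0, 25.0] 0.67 [ 0.535 -0.113  0.023]
gold_stick [306.0, 252.0, 50.0, 10.0] 0.65 [0.712 0.002 0.016]
gift_box [238.0, 2
[... 326 characters left out ...]
0, 26.0] 0.75 [0.453 0.206 0.02 ]
disc [205.0, 169.0, 43.0, 41.0] 0.66 [0.637 0.324 0.128]
base_disc [374.0, 225.0, 24.0, 25.0] 0.8 [ 0.504 -0.097  0.024]
base_disc [474.0, 166.0, 41.0, 39.0] 0.46 [ 0.665 -0.377  0.005]
tray [384.0, 222.0, 54.0, 32.0] 0.72 [ 0.514 -0.12   0.027]
tray [206.0, 169.0, 44.0, 41.0] 0.69 [0.637 0.321 0.129]
tray [319.0, 204.0, 79.0, 86.0] 0.49 [0.548 0.047 0.111]
tray_fin [383.0, 222.0, 56.0, 38.0] 0.83 [ 0.51  -0.117  0.031]
bay [322.0, 204.0, 84.0, 91.0] 0.62 [0.546 0.037 0.11 ]
gold_stick [330.0, 151.0, 54.0, 9.0] 0.69 [0.707 0.012 0.029]
gift_box [406.0, 166.0, 32.0, 24.0] 0.61 [ 0.661 -0.185  0.037]
gift_box [321.0, 205.0, 82.0, 86.0] 0.39 [0.545 0.042 0.115]
```

```bash
python3 - <<'E'
from h import *
a=cv2.imread("pics/top0.png")[100:300,140:500]; b=cv2.imread("pics/scene0.png")[150:280,180:480]
a=cv2.resize(a,(720,400),interpolation=cv2.INTER_CUBIC)
cv2.imwrite("pics/a.png",a)
b=cv2.resize(b,(780,338),interpolation=cv2.INTER_CUBIC); cv2.imwrite("pics/b.png",b)
E
```

```text
(no output)
```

View pics/a.png

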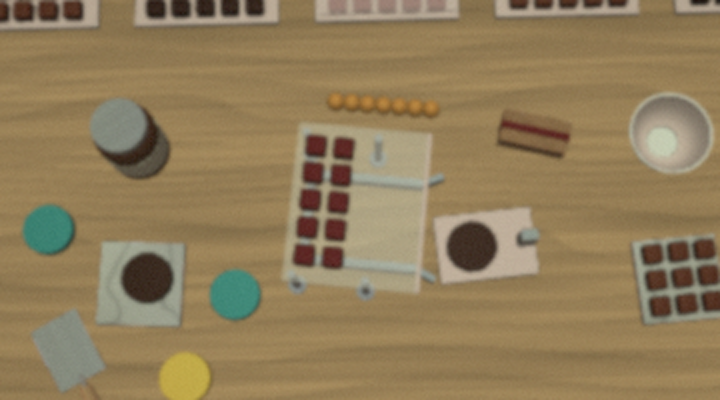

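View pics/b.png

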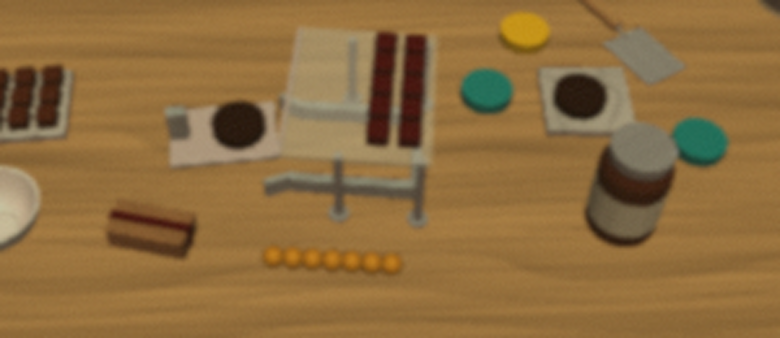

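The top view shows the loose chocolate disc on the left slab at crop (147,277), i.e. full-image (213,238). The turquoise and yellow look-alikes lie around it. The tray with base disc is at crop (471,246), its fin at (527,237), and the bay's shelf is left of it. Next I measure these.

```bash
cat >> h.py <<'E'
def onplane(uv,K,T,z):
    uv=np.atleast_2d(np.array(uv,float))
    r=np.stack([(uv[:,0]-K[0,2])/K[0,0],-(uv[:,1]-K[1,2])/K[1,1],-np.ones(len(uv))],-1)@T[:3,:3].T
    return T[:3,3]+r*((z-T[2,3])/r[:,2])[:,None]
def dark(im,K,T,z,box,thr=75):
    x0,y0,x1,y1=box; g=im[y0:y1,x0:x1].max(2); m=(g<thr).astype(np.uint8)
    n,l,s,c=cv2.connectedComponentsWithStats(m); out=[]
    for i in range(1,n):
        if s[i,4]>60: out.append((s[i].tolist(),np.round(onplane(c[i]+[x0,y0],K,T,z)[0],4)))
    return out
def rect(m):
    c=max(cv2.findContours(m.astype(np.uint8),cv2.RETR_EXTERNAL,cv2.CHAIN_APPROX_NONE)[0],key=cv2.contourArea)
    return cv2.minAreaRect(c)
E
python3 - <<'E'
from h import *
f=np.load("top0.npz"); im,K,T,d=f["im"],f["K"],f["T"],f["d"]
print("loose",dark(im,K,T,.030,(190,220,240,265)))
print("base",dark(im,K,T,.026,(355,200,400,245)))
# crop->full = c/2+[140,100]
q=lambda l:np.array(l)/2+[140,100]
print("tray TL,TR,BR,BL",np.round(onplane(q([(435,216),(531,207),(538,273),(441,283)]),K,T,.008),3).tolist())
print("fin",np.round(onplane(q([(529,236)]),K,T,.055),3))
print("shelf front edge far,near",np.round(onplane(q([(431,132),(419,292)]),K,T,.105+.006),3).tolist())
print("rails far mouth/back, near mouth/back",np.round(onplane(q([(425,183),(325,180),(420,270),(343,265)]),K,T,.024),3).tolist())
for n in("top","scene"):
    f=np.load(n+"0.npz"); P=cloud(f["d"],f["K"],f["T"])
    m=(P[...,2]>.038)&(P[...,2]<.07)&(abs(P[...,0]-.52)<.06)&(abs(P[...,1]+.16)<.06); print(n,"fin cloud",m.sum(),np.round(P[m].mean(0),3),np.round(P[m].min(0),3),np.round(P[m].max(0),3))
E
```

```text
loose [([12, 7, 24, 24, 452], array([0.4782, 0.3194, 0.03  ]))]
base [([10, 12, 23, 23, 407], array([ 0.5093, -0.1006,  0.026 ]))]
tray TL,TR,BR,BL [[0.554, -0.057, 0.008], [0.562, -0.185, 0.008], [0.474, -0.188, 0.008], [0.464, -0.061, 0.008]]
fin [[ 0.515 -0.172  0.055]]
shelf front edge far,near [[0.64, -0.049, 0.111], [0.441, -0.027, 0.111]]
rails far mouth/back, near mouth/back [[0.595, -0.044, 0.024], [0.603, 0.088, 0.024], [0.48, -0.033, 0.024], [0.489, 0.066, 0.024]]
top fin cloud 71 [ 0.517 -0.172  0.054] [ 0.509 -0.184  0.039] [ 0.526 -0.16   0.061]
scene fin cloud 54 [ 0.52  -0.171  0.051] [ 0.506 -0.183  0.039] [ 0.527 -0.159  0.058]
```

```bash
cat >> h.py <<'E'
from scipy.spatial.transform import Rotation as Ro
def pose(yaw,tilt=0):
    x=np.array([np.cos(yaw),np.sin(yaw),0]); up=np.array([0,0,1.])
    z=np.sin(tilt)*x-np.cos(tilt)*up; xx=np.cos(tilt)*x+np.sin(tilt)*up
    return np.stack([xx,np.cross(z,xx),z],1)
def plan(p,R,n,o=None):
    """n equal rows to pose p,R from the measured pose"""
    if o is None: o=bot.get_obs(); o=(o["position"],o["tool_rot"])
    p0,R0=o; rv=(Ro.from_matrix(R0).inv()*Ro.from_matrix(R)).as_rotvec(); q=np.array(p0); out=[]
    for i in range(n):
        Ri=R0@Ro.from_rotvec(rv*i/n).as_matrix(); s=Ri.T@((np.array(p)-p0)/n)/.06; out.append(np.r_[s,np.degrees(rv)/n/5])
    print("; ".join(" ".join(f"{v:.2f}" for v in r) for r in out))
    return np.array(p),R
E
python3 - <<'E'
from h import *
p=eyes.camera_params("wrist"); print(np.round(p["mount"],3).tolist(),np.round(p["intrinsics"],0).tolist())
a=plan([.44,-.15,.30],pose(1.6),15)
plan([.478,.25,.27],pose(1.6),9,a)
E
```

```text
[[-0.0, 0.966, 0.259, 0.076], [1.0, -0.0, 0.001, -0.001], [0.001, 0.259, -0.966, -0.178], [0.0, 0.0, 0.0, 1.0]] [[351.0, 0.0, 327.0], [0.0, 351.0, 202.0], [0.0, 0.0, 1.0]]
0.41 -0.32 -0.11 0.00 0.00 -0.96; 0.43 -0.28 -0.11 0.00 0.00 -0.96; 0.45 -0.25 -0.11 0.00 0.00 -0.96; 0.47 -0.21 -0.11 0.00 0.00 -0.96; 0.49 -0.17 -0.11 0.00 0.00 -0.96; 0.50 -0.13 -0.11 0.00 0.00 -0.96; 0.51 -0.08 -0.11 0.00 0.00 -0.96; 0.51 -0.04 -0.11 0.00 0.00 -0.96; 0.52 0.00 -0.11 0.00 0.00 -0.96; 0.51 0.05 -0.11 0.00 0.00 -0.96; 0.51 0.09 -0.11 0.00 0.00 -0.96; 0.50 0.13 -0.11 0.00 0.00 -0.96; 0.49 0.17 -0.11 0.00 0.00 -0.96; 0.47 0.21 -0.11 0.00 0.00 -0.96; 0.45 0.25 -0.11 0.00 0.00 -0.96
0.74 0.09 0.06 0.00 0.00 0.00; 0.74 0.09 0.06 0.00 0.00 0.00; 0.74 0.09 0.06 0.00 0.00 0.00; 0.74 0.09 0.06 0.00 0.00 0.00; 0.74 0.09 0.06 0.00 0.00 0.00; 0.74 0.09 0.06 0.00 0.00 0.00; 0.74 0.09 0.06 0.00 0.00 0.00; 0.74 0.09 0.06 0.00 0.00 0.00; 0.74 0.09 0.06 0.00 0.00 0.00
```

Request:
{"name": "arm_command", "arguments": {
  "steps": "0.6 -0.3 -0.2 0 0 -1; 0.6 -0.3 -0.2 0 0 -1; 0.6 -0.2 -0.2 0 0 -1; 0.6 -0.2 -0.2 0 0 -1; 0.6 -0.1 -0.2 0 0 -1; 0.6 0 -0.2 0 0 -1; 0.6 0 -0.2 0 0 -1; 0.6 0.1 -0.2 0 0 -1; 0.6 0.1 0 0 0 -1; 0.6 0.2 0 0 0 -1"
}}

```text
time: 2.05
position: [0.4429, -0.2609, 0.3019]
tool_rot: [[0.347, 0.938, 0.001], [0.938, -0.347, -0.001], [-0.0, 0.001, -1.0]]
force: [0.4, 0.2, -0.3]
finger_gap: 0.0937
```

```bash
python3 - <<'E'
from h import *
print(bot.get_obs()["time"])
plan([.52,-.06,.29],pose(1.6),6)
E
```

```text
2.05
0.60 0.01 0.03 0.00 0.00 -0.73; 0.60 0.05 0.03 0.00 0.00 -0.73; 0.59 0.08 0.03 0.00 0.00 -0.73; 0.59 0.12 0.03 0.00 0.00 -0.73; 0.58 0.16 0.03 0.00 0.00 -0.73; 0.57 0.19 0.03 0.00 0.00 -0.73
```

Request:
{"name": "arm_command", "arguments": {
  "steps": "0.6 0 0 0 0 -0.73; 0.6 0.05 0 0 0 -0.73; 0.6 0.1 0 0 0 -0.73; 0.6 0.1 0 0 0 -0.73; 0.6 0.15 0.1 0 0 -0.73; 0.6 0.2 0.1 0 0 -0.73; 0 0 0 0 0 0; 0 0 0 0 0 0"
}}

```text
time: 3.05
position: [0.5199, -0.0563, 0.2896]
tool_rot: [[-0.025, 1.0, -0.0], [1.0, 0.025, -0.001], [-0.001, -0.0, -1.0]]
force: [-0.4, -0.3, -0.2]
finger_gap: 0.0936
```

```bash
python3 - <<'E'
from h import *
im,d,K,T,p=cam("wrist"); np.savez("w1.npz",im=im,d=d,K=K,T=T); cv2.imwrite("pics/w1.png",im); print(p.keys(), np.round(T[:3,3],3))
plan([.478,.25,.28],pose(1.6),6)
E
```

```text
dict_keys(['intrinsics', 'mount']) [0.518 0.02  0.468]
0.85 -0.10 0.03 0.00 0.00 -0.01; 0.85 -0.10 0.03 0.00 0.00 -0.01; 0.85 -0.09 0.03 0.00 0.00 -0.01; 0.85 -0.09 0.03 0.00 0.00 -0.01; 0.85 -0.09 0.03 0.00 0.00 -0.01; 0.85 -0.09 0.03 0.00 0.00 -0.01
```

View pics/w1.png

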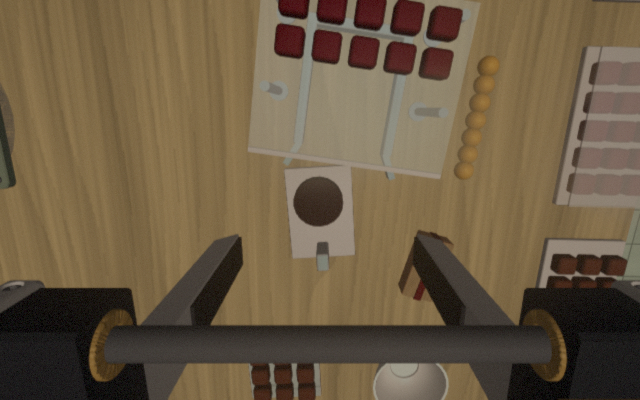

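The wrist view shows the base disc at (319,202), the fin at (322,255) and tray corners near (285,168), (350,166), (356,255) and (293,258). The shelf front edge runs (249,150)–(441,178), and the rails (298,150)–(313,5) and (386,165)–(405,45) show through it.

```bash
python3 - <<'E'
from h import *
f=np.load("w1.npz"); im,K,T,d=f["im"],f["K"],f["T"],f["d"]
yaw=lambda v: np.arctan2(v[1],v[0])
print("base",dark(im,K,T,.026,(280,165,360,240)))
c=onplane([(285,169),(351,166),(356,255),(293,258)],K,T,.008); print("tray",np.round(c,3).tolist(),c.mean(0),yaw(c[:2].mean(0)-c[2:].mean(0)),yaw(np.cross([0,0,1],c[1]-c[0])),np.linalg.norm(c[1]-c[0]),np.linalg.norm(c[0]-c[3]))
s=onplane([(249,150),(441,178)],K,T,.108); print("shelf",np.round(s,3).tolist(),s.mean(0),yaw(np.cross([0,0,1],s[1]-s[0])),np.linalg.norm(s[1]-s[0]))
r=onplane([(298,147),(313,5),(386,157),(405,45)],K,T,.024); print("rails",np.round(r,3).tolist(),yaw(r[1]-r[0]),yaw(r[3]-r[2]))
hsv=cv2.cvtColor(im,cv2.COLOR_BGR2HSV); print("hsv tray,wood,fin",hsv[180,292],hsv[230,260],hsv[245,322])
P=cloud(d,K,T); m=(P[...,2]>.045)&(P[...,2]<.07)&(abs(P[...,0]-.52)<.05)&(abs(P[...,1]+.17)<.04); print("fin",m.sum(),P[m].mean(0),np.median(P[m],0))
g=im.copy()[120:280,230:460]; cv2.imwrite("pics/w1c.png",cv2.resize(g,None,fx=3.4,fy=3.4,interpolation=cv2.INTER_CUBIC))
E
```

```text
base [([14, 13, 48, 48, 1780], array([ 0.5087, -0.0986,  0.026 ]))]
tray [[0.464, -0.059, 0.008], [0.551, -0.053, 0.008], [0.564, -0.18, 0.008], [0.475, -0.186, 0.008]] [ 0.51351436 -0.11961751  0.008     ] 1.6606046472664684 1.6409553260796057 0.08740512621138145 0.12763882349467462
shelf [[0.439, -0.023, 0.108], [0.639, -0.048, 0.108]] [ 0.53893507 -0.03544099  0.108     ] 1.4497874303847824 0.2007246349157816
rails [[0.483, -0.028, 0.024], [0.499, 0.133, 0.024], [0.594, -0.038, 0.024], [0.607, 0.093, 0.024]] 1.467913487813132 1.469658967008373
hsv tray,wood,fin [ 17  45 153] [ 19 112 132] [17 57 72]
fin 231 [ 0.51641332 -0.1694863   0.05281381] [ 0.51624604 -0.16922096  0.0532702 ]
```

View pics/w1c.png

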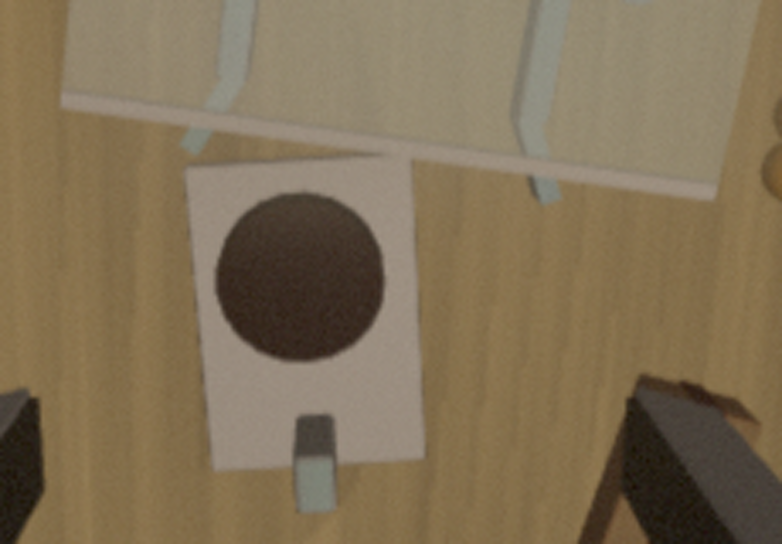

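Request:
{"name": "arm_command", "arguments": {
  "steps": "0.85 -0.1 0 0 0 0; 0.85 -0.1 0 0 0 0; 0.85 -0.1 0 0 0 0; 0.85 -0.1 0 0 0 0; 0.85 -0.1 0 0 0 0; 0.85 -0.1 0 0 0 0; 0 0 0 0 0 0; 0 0 0 0 0 0"
}}

```text
time: 4.1
position: [0.4768, 0.2479, 0.2896]
tool_rot: [[-0.024, 1.0, 0.0], [1.0, 0.024, -0.001], [-0.001, 0.0, -1.0]]
force: [0.4, -0.6, 0.1]
finger_gap: 0.0938
```

```bash
python3 - <<'E'
from h import *
im,d,K,T,p=cam("wrist"); np.savez("w2.npz",im=im,d=d,K=K,T=T); cv2.imwrite("pics/w2.png",im)
print(bot.get_obs()["position"],onplane([[320,160]],K,T,.03))
for r in nets.search_frame("wrist","disc")[:4]: print(r["confidence"],r["box"],onplane([r["box"][:2]],K,T,.03))
print(dark(im,K,T,.030,(150,20,480,240)))
E
```

```text
[0.47691925 0.2475732  0.28957455] [[0.46772553 0.26124128 0.03      ]]
0.98 [311.6, 196.3, 53.1, 46.6] [[0.45776908 0.21414513 0.03      ]]
0.97 [332.7, 110.4, 52.6, 52.2] [[0.48197154 0.32168091 0.03      ]]
[([225, 0, 27, 5, 62], array([0.5414, 0.4202, 0.03  ])), ([314, 45, 16, 18, 95], array([0.6455, 0.3687, 0.03  ])), ([153, 62, 50, 42, 1102], array([0.4704, 0.3344, 0.03  ]))]
```

The crop confirms the rails (flares start near crop (240,90) and (520,120)), the disc and the fin top. The net's (332.7,110.4) matches the chocolate disc, while (311,196) is a turquoise look-alike. I go lower over the disc.

```bash
python3 - <<'E'
from h import *
plan([.480,.3205,.12],pose(1.6),5)
E
```

```text
0.24 0.02 0.57 0.00 0.00 -0.02; 0.24 0.02 0.57 0.00 0.00 -0.02; 0.24 0.02 0.57 0.00 0.00 -0.02; 0.24 0.02 0.57 0.00 0.00 -0.02; 0.24 0.02 0.57 0.00 0.00 -0.02
```

Request:
{"name": "arm_command", "arguments": {
  "steps": "0.24 0.02 0.57 0 0 0; 0.24 0.02 0.57 0 0 0; 0.24 0.02 0.57 0 0 0; 0.24 0.02 0.57 0 0 0; 0.24 0.02 0.57 0 0 0; 0 0 0 0 0 0; 0 0 0 0 0 0"
}}

```text
time: 5.08
position: [0.4818, 0.3204, 0.1198]
tool_rot: [[-0.023, 1.0, 0.002], [1.0, 0.023, 0.0], [0.0, 0.002, -1.0]]
force: [0.9, -0.5, 0.2]
finger_gap: 0.0943
```

```bash
python3 - <<'E'
from h import *
im,d,K,T,p=cam("wrist"); cv2.imwrite("pics/w3.png",im)
print(bot.get_obs()["position"])
for r in nets.search_frame("wrist","disc")[:4]: print(r["confidence"],r["box"],onplane([r["box"][:2]],K,T,.03))
for t in(75,90,105): print(t,dark(im,K,T,.030,(220,100,430,330),t))
P=cloud(d,K,T); m=(P[...,2]>.026)&(P[...,2]<.034)&(np.hypot(P[...,0]-.48,P[...,1]-.32)<.05); q=P[m]; print("cloud",m.sum(),q.min(0),q.max(0),q.mean(0))
E
```

```text
[0.48224629 0.3207302  0.1204495 ]
0.84 [324.0, 203.5, 83.7, 78.2] [[0.47951253 0.32373367 0.03      ]]
0.84 [174.9, 246.7, 82.9, 70.8] [[0.35831883 0.28435996 0.03      ]]
0.56 [418.4, 37.3, 94.5, 74.2] [[0.54338442 0.44634717 0.03      ]]
75 [([62, 65, 81, 77, 4404], array([0.4775, 0.3213, 0.03  ])), ([0, 137, 23, 68, 835], array([0.4024, 0.2668, 0.03  ])), ([193, 137, 17, 58, 629], array([0.5616, 0.2756, 0.03  ])), ([42, 179, 68, 33, 457], array([0.4588, 0.249 , 0.03  ])), ([0, 225, 210, 5, 905], array([0.4803, 0.2115, 0.03  ]))]
90 [([61, 62, 82, 81, 5134], array([0.4777, 0.3249, 0.03  ])), ([0, 135, 23, 71, 1096], array([0.402 , 0.2713, 0.03  ])), ([193, 135, 17, 60, 730], array([0.5617, 0.278 , 0.03  ])), ([41, 179, 69, 35, 549], array([0.4591, 0.2484, 0.03  ])), ([0, 225, 210, 5, 1043], array([0.4822, 0.2119, 0.03  ]))]
105 [([61, 61, 82, 82, 5229], array([0.4777, 0.325 , 0.03  ])), ([0, 134, 23, 72, 1125], array([0.4021, 0.2713, 0.03  ])), ([193, 134, 17, 62, 747], array([0.5617, 0.278 , 0.03  ])), ([38, 179, 73, 40, 637], array([0.459, 0.247, 0.03 ])), ([0, 223, 210, 7, 1098], array([0.481, 0.212, 0.03 ]))]
cloud 5057 [0.44501548 0.29010224 0.02601981] [0.51002602 0.35492294 0.03172832] [0.4775094  0.32337307 0.0289399 ]
```

View pics/w3.png

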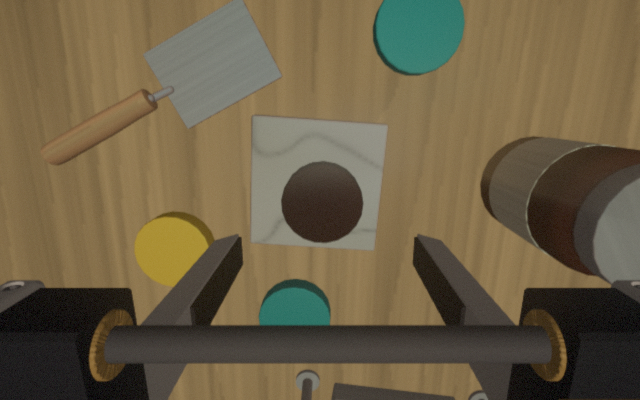

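The disc is at (322,203) on its marble slab, centre (0.4777, 0.3245). Both fingers have free room, and the jar on the right is about 30 mm clear of the body.

```bash
python3 - <<'E'
from h import *
plan([.4777,.3245,.016],pose(1.6),4)
E
```

```text
0.01 -0.02 0.44 0.01 -0.00 -0.02; 0.01 -0.02 0.44 0.01 -0.00 -0.02; 0.01 -0.02 0.44 0.01 -0.00 -0.02; 0.02 -0.02 0.44 0.01 -0.00 -0.02
```

Request:
{"name": "arm_command", "arguments": {
  "steps": "0.02 -0.02 0.5 0 0 0; 0.02 -0.02 0.5 0 0 0; 0.01 -0.02 0.4 0 0 0; 0.01 -0.02 0.24 0 0 0; 0 0 0.1 0 0 0; 0 0 0 0 0 0"
}}

```text
time: 5.92
position: [0.4763, 0.3249, 0.0147]
tool_rot: [[-0.025, 1.0, 0.001], [1.0, 0.025, 0.0], [0.0, 0.001, -1.0]]
force: [-0.8, 0.4, -0.3]
finger_gap: 0.0939
```

Request:
{"name": "arm_command", "arguments": {
  "steps": "0 0 0 0 0 0; 0 0 0 0 0 0; 0 0 0 0 0 0; 0 0 0 0 0 0; 0 0 0 0 0 0; 0 0 0 0 0 0",
  "hand": 55,
  "squeeze": 12
}}

```text
time: 6.68
position: [0.4761, 0.3249, 0.0145]
tool_rot: [[-0.025, 1.0, 0.001], [1.0, 0.025, 0.0], [0.0, 0.001, -1.0]]
force: [-0.0, 0.6, 2.9]
finger_gap: 0.0656
```

```bash
python3 - <<'E'
from h import *
a=plan([.477,.30,.24],pose(1.62),5)
plan([.509,-.14,.235],pose(1.62),10,a)
E
```

```text
-0.08 0.00 -0.75 0.00 -0.00 -0.06; -0.08 0.00 -0.75 0.00 -0.00 -0.06; -0.08 0.00 -0.75 0.00 -0.00 -0.06; -0.08 -0.00 -0.75 0.00 -0.00 -0.06; -0.08 -0.00 -0.75 0.00 -0.00 -0.06
-0.74 0.02 0.01 0.00 0.00 0.00; -0.74 0.02 0.01 0.00 0.00 0.00; -0.74 0.02 0.01 0.00 0.00 0.00; -0.74 0.02 0.01 0.00 0.00 0.00; -0.74 0.02 0.01 0.00 0.00 0.00; -0.74 0.02 0.01 0.00 0.00 0.00; -0.74 0.02 0.01 0.00 0.00 0.00; -0.74 0.02 0.01 0.00 0.00 0.00; -0.74 0.02 0.01 0.00 0.00 0.00; -0.74 0.02 0.01 0.00 0.00 0.00
```

Request:
{"name": "arm_command", "arguments": {
  "steps": "0 0 -0.2 0 0 0; 0 0 -0.5 0 0 -0.06; 0 0 -0.7 0 0 -0.06; 0 0 -0.8 0 0 -0.06; 0 0 -0.8 0 0 -0.06; -0.2 0 -0.6 0 0 -0.06; -0.2 0 -0.2 0 0 0; 0 0 0 0 0 0"
}}

```text
time: 7.68
position: [0.4769, 0.3, 0.2421]
tool_rot: [[-0.05, 0.999, 0.0], [0.999, 0.05, 0.0], [0.0, 0.0, -1.0]]
force: [0.1, -0.1, -1.6]
finger_gap: 0.0654
```

Request:
{"name": "arm_command", "arguments": {
  "steps": "-0.4 0 0 0 0 0; -0.7 0.02 0 0 0 0; -0.9 0.02 0 0 0 0; -0.9 0.03 0 0 0 0; -0.9 0.03 0 0 0 0; -0.9 0.03 0 0 0 0; -0.9 0.03 0 0 0 0; -0.9 0.02 0 0 0 0; -0.6 0.02 0.1 0 0 0; -0.3 0.02 0 0 0 0"
}}

```text
time: 8.93
position: [0.5111, -0.1428, 0.2329]
tool_rot: [[-0.049, 0.999, -0.005], [0.999, 0.049, 0.003], [0.003, -0.005, -1.0]]
force: [0.1, 0.1, -0.6]
finger_gap: 0.0656
```

Request:
{"name": "arm_command", "arguments": {
  "steps": "0 0 0 0 0 0; 0 0 0 0 0 0"
}}

```text
time: 9.18
position: [0.5125, -0.1405, 0.2356]
tool_rot: [[-0.052, 0.999, -0.001], [0.999, 0.052, 0.001], [0.001, -0.001, -1.0]]
force: [-0.3, 0.1, -0.6]
finger_gap: 0.0659
```

```bash
python3 - <<'E'
from h import *
im,d,K,T,p=cam("wrist"); np.savez("w4.npz",im=im,d=d,K=K,T=T); cv2.imwrite("pics/w4.png",im)
o=bot.get_obs();print(o["position"],o["finger_gap"],o["tool_rot"][:,0])
for t in(60,75,90,105):
  for r in dark(im,K,T,.026,(150,20,500,330),t): print(t,r)
for r in nets.search_frame("wrist","disc")[:4]: print(r["confidence"],r["box"],onplane([r["box"][:2]],K,T,.026))
E
```

```text
[ 0.51265697 -0.14046873  0.23586327] 0.06559636955476238 [-5.28131755e-02  9.98604056e-01  8.41426849e-04]
60 ([0, 179, 350, 131, 16135], array([ 0.5144, -0.2689,  0.026 ]))
60 ([117, 295, 19, 7, 101], array([ 0.4582, -0.3207,  0.026 ]))
75 ([0, 179, 350, 131, 19150], array([ 0.5164, -0.2613,  0.026 ]))
90 ([0, 164, 350, 146, 24241], array([ 0.5217, -0.2632,  0.026 ]))
105 ([147, 92, 51, 59, 2089], array([ 0.5029, -0.0984,  0.026 ]))
105 ([0, 163, 350, 147, 26442], array([ 0.5226, -0.2613,  0.026 ]))
0.76 [330.5, 263.6, 127.0, 125.5] [[ 0.52192522 -0.24386131  0.026     ]]
```

View pics/w4.png

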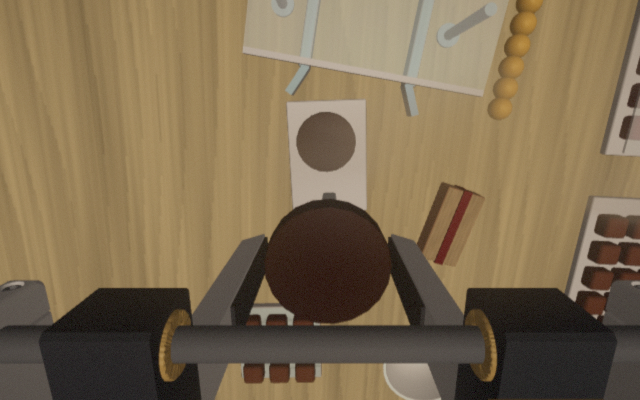

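The held disc sits between the fingers at about (328,262) and the base disc at about (326,141), glare-lit. I measure both circles.

```bash
cat >> h.py <<'E'
def circ(im,box,rmin,rmax):
    x0,y0,x1,y1=box; g=cv2.resize(cv2.GaussianBlur(cv2.cvtColor(im[y0:y1,x0:x1],cv2.COLOR_BGR2GRAY),(3,3),0),None,fx=3,fy=3,interpolation=cv2.INTER_CUBIC)
    c=cv2.HoughCircles(g,cv2.HOUGH_GRADIENT_ALT,1.5,1000,param1=150,param2=.6,minRadius=int(rmin*3),maxRadius=int(rmax*3))
    return None if c is None else c[0,0]/3+[x0-1/3,y0-1/3,0]
E
python3 - <<'E'
from h import *
f=np.load("w4.npz"); im,K,T,d=f["im"],f["K"],f["T"],f["d"]; o=bot.get_obs(); p=o["position"]
b=circ(im,(285,95,370,195),24,36); h=circ(im,(250,185,410,340),50,75); print(b,h)
if b is not None: print("base",onplane([b[:2]],K,T,.026))
if h is not None: print("held rel tcp (tool axes)",(onplane([h[:2]],K,T,p[2]+.0205)[0]-p)@o["tool_rot"])
E
```

```text
[326.16666667 141.66666667  29.78205299] None
base [[ 0.50929674 -0.09944919  0.026     ]]
```

```bash
python3 - <<'E'
from h import *
f=np.load("w4.npz"); im,K,T,d=f["im"],f["K"],f["T"],f["d"]; o=bot.get_obs(); p=o["position"]
dep=d[262,328]; print("depth at held",dep)
m=((d>dep-.012)&(d<dep+.025)); m[:, :270]=0; m[:,388:]=0; m[:196]=0; m[324:]=0
# rim points: top/bottom of each column by local depth + brightness
g=cv2.GaussianBlur(im.max(2),(5,5),0).astype(float)
pts=[]
for a in np.radians(np.r_[25:156:3, 205:336:3]):
    r=np.arange(52,72,.5); u=328.5+r*np.cos(a); v=262-r*np.sin(a)
    pr=cv2.remap(g.astype(np.float32),u.astype(np.float32)[None],v.astype(np.float32)[None],1)[0]
    i=np.abs(np.gradient(pr)).argmax(); pts.append((u[i],v[i]))
w=onplane(pts,K,T,p[2]+.0205); L=(w-p)@o["tool_rot"]
from scipy.optimize import least_squares
s=least_squares(lambda q:np.hypot(L[:,0]-q[0],L[:,1]-q[1])-q[2],[0,0,.033],loss="soft_l1",f_scale=.0007); print(s.x,np.median(abs(s.fun)))
base=np.array([.5093,-.0995]); R=pose(1.62)
plan([.5093,-.0995,.10],R,5)
E
```

```text
depth at held 0.17695516
[ 0.00236183 -0.00019895  0.03249198] 0.0006952039867254046
0.14 -0.00 0.45 0.00 -0.00 0.01; 0.14 -0.00 0.45 0.00 -0.00 0.01; 0.14 -0.00 0.45 0.00 -0.00 0.01; 0.14 -0.00 0.45 0.00 -0.00 0.01; 0.14 -0.00 0.45 0.00 -0.00 0.01
```

```bash
python3 - <<'E'
from h import *
f=np.load("w4.npz"); im,K,T,d=f["im"],f["K"],f["T"],f["d"]; o=bot.get_obs(); p=o["position"]
L=(cloud(d,K,T)-p)@o["tool_rot"]
m=(abs(L[...,2]+.0205)<.007)&(np.hypot(L[...,0],L[...,1])<.045)
q=L[m]; print(m.sum(),np.median(q[:,2]))
c=q[abs(q[:,1])<.006]; print("central strip x range",np.percentile(c[:,0],[0.5,99.5]), "z at ends",[np.median(c[(c[:,0]>a)&(c[:,0]<a+.006),2]) for a in(-.032,-.01,.01,.026,.030)])
for u in(318,328,338): print([int(x) for x in im[190:212,u].max(1)],[round(float(x),3) for x in d[190:212,u]]); print([int(x) for x in im[315:332,u].max(1)],[round(float(x),3) for x in d[315:332,u]])
E
```

```text
9800 -0.01416069597650511
central strip x range [-0.03409314  0.02927008] z at ends [np.float64(-0.014100086019608977), np.float64(-0.014087101434140136), np.float64(-0.014079209841589032), np.float64(-0.014143176159131327), np.float64(nan)]
[180, 182, 182, 183, 180, 183, 183, 179, 180, 161, 81, 56, 47, 53, 47, 50, 48, 47, 55, 69, 64, 65] [0.416, 0.417, 0.418, 0.42, 0.417, 0.419, 0.419, 0.421, 0.419, 0.422, 0.185, 0.182, 0.181, 0.179, 0.178, 0.176, 0.174, 0.172, 0.172, 0.171, 0.171, 0.171]
[41, 43, 53, 48, 48, 48, 52, 69, 121, 147, 102, 47, 42, 42, 48, 54, 55] [0.186, 0.185, 0.187, 0.187, 0.186, 0.188, 0.186, 0.187, 0.189, 0.459, 0.079, 0.079, 0.078, 0.078, 0.077, 0.078, 0.078]
[182, 176, 146, 100, 91, 89, 87, 89, 83, 61, 56, 50, 44, 54, 52, 46, 45, 56, 68, 68, 64, 63] [0.417, 0.418, 0.417, 0.414, 0.0, 0.401, 0.397, 0.394, 0.387, 0.185, 0.182, 0.18, 0.179, 0.177, 0.176, 0.174, 0.172, 0.172, 0.171, 0.17, 0.172, 0.17]
[49, 48, 46, 48, 51, 48, 44, 59, 106, 137, 94, 48, 38, 47, 43, 52, 53] [0.185, 0.185, 0.185, 0.186, 0.185, 0.186, 0.185, 0.187, 0.187, 0.473, 0.08, 0.078, 0.079, 0.077, 0.078, 0.078, 0.077]
[184, 183, 184, 182, 182, 182, 182, 182, 182, 164, 96, 51, 46, 53, 51, 48, 49, 53, 59, 66, 67, 67] [0.418, 0.417, 0.418, 0.417, 0.418, 0.418, 0.418, 0.42, 0.42, 0.42, 0.186, 0.184, 0.183, 0.18, 0.177, 0.175, 0.174, 0.171, 0.173, 0.172, 0.171, 0.171]
[46, 50, 48, 50, 47, 49, 51, 76, 115, 126, 87, 53, 46, 47, 44, 51, 52] [0.186, 0.186, 0.186, 0.186, 0.187, 0.187, 0.187, 0.187, 0.473, 0.472, 0.079, 0.0, 0.079, 0.078, 0.077, 0.077, 0.077]
  return _methods._mean(a, axis=axis, dtype=dtype,
  ret = ret.dtype.type(ret / rcount)
```

```bash
python3 - <<'E'
from h import *
f=np.load("w4.npz"); im,K,T,d=f["im"],f["K"],f["T"],f["d"]; o=bot.get_obs(); p=o["position"]
P=cloud(d,K,T); print("base z",np.median(P[130:150,318:334,2]),"tray z",np.median(P[115:180,294:298,2]),"counter",np.median(P[100:200,180:240,2]))
for h in(.0205,.018,.016,.014):
    a=(onplane([(328,207.8),(328,323.5)],K,T,p[2]+h)-p)@o["tool_rot"]; b=(onplane([(328,199.7)],K,T,p[2]+h-.018)-p)@o["tool_rot"]
    print(h,a[:,0],"len",a[0,0]-a[1,0],"mid",a[:,0].mean(),"lower rim front",b[0,0])
E
```

```text
base z 0.025055889436596174 tray z 0.007088773149832278 counter -0.0010363416833074623
0.0205 [ 0.03125701 -0.03025443] len 0.06151144371312189 mid 0.0005012930637438469 lower rim front 0.030500024322017625
0.018 [ 0.03054786 -0.03194057] len 0.062488431633893796 mid -0.0006963548439609338 lower rim front 0.02985285583350513
0.016 [ 0.02998054 -0.03328948] len 0.06327002197051135 mid -0.0016544731701247754 lower rim front 0.02933512104269513
0.014 [ 0.02941321 -0.0346384 ] len 0.06405161230712886 mid -0.002612591496288596 lower rim front 0.02881738625188515
```

The depth shows the held disc's top only about 14 mm behind the TCP, so it sits about 6 mm lower in the jaws than expected. It is also about 2.4 mm towards tool −x. I grip firmer, come down and re-measure before contact.

Request:
{"name": "arm_command", "arguments": {
  "steps": "0.1 0 0.3 0 0 0; 0.15 0 0.5 0 0 0; 0.15 0 0.6 0 0 0; 0.15 -0.03 0.6 0 0 0; 0.12 0 0.5 0 0 0; 0.05 0 0.3 0 0 0; 0 0 0 0 0 0; 0 0 0 0 0 0",
  "squeeze": 20
}}

```text
time: 10.28
position: [0.5091, -0.0987, 0.0685]
tool_rot: [[-0.052, 0.999, 0.001], [0.999, 0.052, -0.0], [-0.0, 0.001, -1.0]]
force: [0.3, -0.1, -0.8]
finger_gap: 0.0652
```

```bash
cat >> h.py <<'E'
def held():
    im,d,K,T,_=cam("wrist"); o=bot.get_obs(); p=o["position"]; L=(cloud(d,K,T)-p)@o["tool_rot"]
    m=(L[...,2]<-.008)&(L[...,2]>-.026)&(np.hypot(L[...,0],L[...,1])<.045)&(abs(L[...,1])<.02)
    q=L[m]; z=np.median(q[:,2]); q=q[abs(q[:,2]-z)<.0025]
    mids=[]
    for y in np.arange(-.015,.0151,.005):
        c=q[abs(q[:,1]-y)<.002]; mids.append(np.percentile(c[:,0],[.5,99.5]))
    print("held top z",z,"x ends",np.round(np.median(mids,0),4),"mid",np.round(np.mean(mids),4)); return im
E
python3 - <<'E'
from h import *
im=held(); o=bot.get_obs(); print(o["time"],o["position"],o["force"],o["finger_gap"]); cv2.imwrite("pics/w5.png",im)
plan([.5092,-.0971,.036],pose(1.62),2)
E
```

```text
held top z -0.013966472525324864 x ends [-0.0327  0.029 ] mid -0.0021
10.325 [ 0.50947091 -0.09900665  0.06889545] [-0.10045428 -0.32547568 -1.27911595] 0.0656490605117837
0.02 -0.00 0.27 0.01 0.00 0.01; 0.02 -0.00 0.27 0.01 0.00 0.01
```

Request:
{"name": "arm_command", "arguments": {
  "steps": "0.02 0 0.2 0 0 0; 0.02 0 0.2 0 0 0; 0 0 0.1 0 0 0; 0 0 0.02 0 0 0; 0 0 0 0 0 0; 0 0 0 0 0 0"
}}

```text
time: 11.08
position: [0.509, -0.0967, 0.0372]
tool_rot: [[-0.051, 0.999, 0.001], [0.999, 0.051, -0.0], [-0.0, 0.001, -1.0]]
force: [0.8, 0.2, -0.2]
finger_gap: 0.0653
```

Request:
{"name": "arm_command", "arguments": {
  "steps": "0 0 0.02 0 0 0; 0 0 0.02 0 0 0; 0 0 0 0 0 0; 0 0 0 0 0 0"
}}

```text
time: 11.58
position: [0.5086, -0.0966, 0.0345]
tool_rot: [[-0.051, 0.999, 0.0], [0.999, 0.051, -0.0], [-0.0, 0.0, -1.0]]
force: [0.4, -0.1, 0.3]
finger_gap: 0.0655
```

Request:
{"name": "arm_command", "arguments": {
  "steps": "0 0.01 0.02 0 0 0; 0 0 0.02 0 0 0; 0 0 0 0 0 0; 0 0 0 0 0 0"
}}

```text
time: 12.08
position: [0.5091, -0.0965, 0.032]
tool_rot: [[-0.051, 0.999, -0.0], [0.999, 0.051, 0.0], [0.0, -0.0, -1.0]]
force: [-0.1, 0.9, -0.9]
finger_gap: 0.0654
```

Request:
{"name": "arm_command", "arguments": {
  "steps": "0 0 0.02 0 0 0; 0 0 0 0 0 0; 0 0 0 0 0 0"
}}

```text
time: 12.45
position: [0.5091, -0.0965, 0.0308]
tool_rot: [[-0.051, 0.999, -0.0], [0.999, 0.051, 0.0], [0.0, -0.0, -1.0]]
force: [-0.3, -0.9, -0.7]
finger_gap: 0.0653
```

Request:
{"name": "arm_command", "arguments": {
  "steps": "0 0 0.01 0 0 0; 0 0 0 0 0 0; 0 0 0 0 0 0"
}}

```text
time: 12.82
position: [0.5091, -0.0965, 0.0302]
tool_rot: [[-0.051, 0.999, -0.0], [0.999, 0.051, 0.0], [0.0, -0.0, -1.0]]
force: [-0.1, -0.6, -0.5]
finger_gap: 0.0654
```

Request:
{"name": "arm_command", "arguments": {
  "steps": "0 0 0.01 0 0 0; 0 0 0 0 0 0; 0 0 0 0 0 0"
}}

```text
time: 13.2
position: [0.5092, -0.0965, 0.0296]
tool_rot: [[-0.051, 0.999, 0.0], [0.999, 0.051, 0.0], [0.0, 0.0, -1.0]]
force: [0.2, -0.5, -0.6]
finger_gap: 0.0653
```

Request:
{"name": "arm_command", "arguments": {
  "steps": "0 0 0.01 0 0 0; 0 0 0 0 0 0; 0 0 0 0 0 0"
}}

```text
time: 13.58
position: [0.5091, -0.0965, 0.029]
tool_rot: [[-0.051, 0.999, -0.0], [0.999, 0.051, 0.0], [0.0, -0.0, -1.0]]
force: [0.3, 0.9, -0.4]
finger_gap: 0.0653
```

```bash
python3 - <<'E'
from h import *
im=held(); o=bot.get_obs(); print(o["time"],o["position"],o["force"],o["finger_gap"]); cv2.imwrite("pics/w6.png",im)
E
```

```text
held top z -0.014352870211387262 x ends [-0.0332  0.0285] mid -0.0024
13.625 [ 0.50917574 -0.09652517  0.02905616] [ 0.25736674 -0.88943726 -0.706345  ] 0.06535842302485521
```

View pics/w6.png

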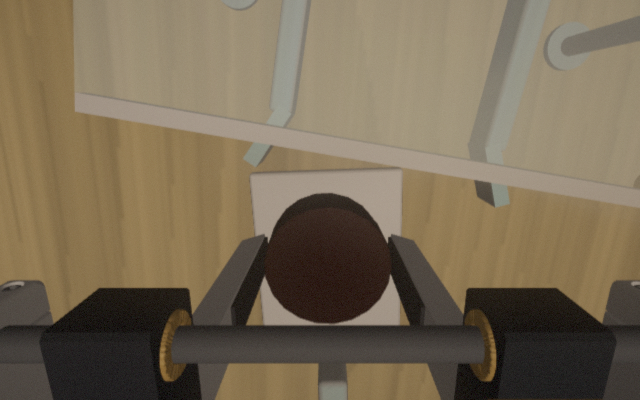

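The held disc covers the base disc neatly, centred on the tray at (328,260). Depth says contact is imminent, so I keep creeping.

Request:
{"name": "arm_command", "arguments": {
  "steps": "0 0 0.01 0 0 0; 0 0 0 0 0 0; 0 0 0 0 0 0"
}}

```text
time: 14.0
position: [0.5093, -0.0966, 0.0286]
tool_rot: [[-0.051, 0.999, 0.0], [0.999, 0.051, -0.0], [-0.0, 0.0, -1.0]]
force: [0.2, -0.5, 0.7]
finger_gap: 0.0653
```

Request:
{"name": "arm_command", "arguments": {
  "steps": "0 0 0.01 0 0 0; 0 0 0 0 0 0; 0 0 0 0 0 0"
}}

```text
time: 14.38
position: [0.5093, -0.0966, 0.0285]
tool_rot: [[-0.051, 0.999, 0.0], [0.999, 0.051, -0.0], [-0.0, 0.0, -1.0]]
force: [-2.9, 0.8, 6.2]
finger_gap: 0.0659
```

Contact (6 N). I release with a small opening and rise straight up.

Request:
{"name": "arm_command", "arguments": {
  "steps": "0 0 0 0 0 0; 0 0 0 0 0 0; 0 0 0 0 0 0; 0 0 0 0 0 0",
  "hand": 82
}}

```text
time: 14.88
position: [0.5091, -0.0965, 0.0277]
tool_rot: [[-0.051, 0.999, -0.0], [0.999, 0.051, 0.0], [0.0, -0.0, -1.0]]
force: [0.1, 0.3, 0.0]
finger_gap: 0.0823
```

Request:
{"name": "arm_command", "arguments": {
  "steps": "0 0 -0.15 0 0 0; 0 0 -0.4 0 0 0; 0 0 -0.6 0 0 0; -0.2 0 -0.8 0 0 0; -0.4 0 -0.8 0 0 0; -0.4 0 -0.5 0 0 0; 0 0 0 0 0 0; 0 0 0 0 0 0"
}}

```text
time: 15.88
position: [0.5113, -0.1554, 0.2214]
tool_rot: [[-0.051, 0.999, -0.002], [0.999, 0.051, 0.002], [0.002, -0.002, -1.0]]
force: [1.1, 0.1, -1.3]
finger_gap: 0.0822
```

```bash
python3 - <<'E'
from h import *
o=bot.get_obs(); print(o["time"],o["position"],o["finger_gap"])
im,d,K,T,p=cam("wrist"); np.savez("w7.npz",im=im,d=d,K=K,T=T); cv2.imwrite("pics/w7.png",im)
P=cloud(d,K,T)
m=(P[...,2]>.036)&(P[...,2]<.05)&(np.hypot(P[...,0]-.509,P[...,1]+.099)<.05); print("top disc top",P[m].mean(0),P[m].min(0),P[m].max(0))
m=(P[...,2]>.049)&(P[...,2]<.07)&(abs(P[...,0]-.517)<.03)&(abs(P[...,1]+.17)<.03); print("fin",m.sum(),np.median(P[m],0) if m.any() else 0)
cv2.imwrite("pics/w7c.png",cv2.resize(im[20:340,150:520],None,fx=1.8,fy=1.8))
E
```

```text
15.875 [ 0.51127133 -0.15541882  0.2214279 ] 0.08216344368767413
top disc top [ 0.50991641 -0.09854923  0.0430471 ] [ 0.47772627 -0.13122353  0.03987575] [ 0.54229946 -0.06700416  0.045589  ]
fin 355 [ 0.51634339 -0.17087506  0.05356933]
```

View pics/w7c.png

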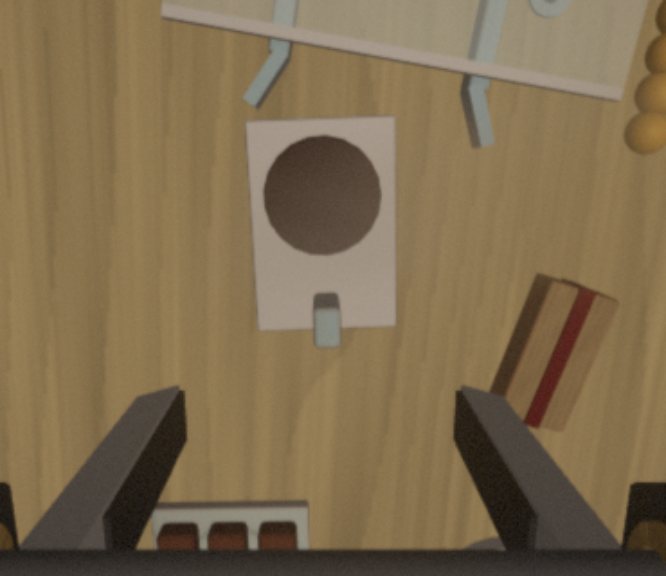

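The stack looks neat: no base disc edge shows, and the top disc centre is at (0.510, −0.0985), with the base at (0.509, −0.0995). Tray and rails are clear in this crop, so I refine the tray and bay poses and plan the tilted fin grasp.

```bash
python3 - <<'E'
from h import *
f=np.load("w7.npz"); im,K,T,d=f["im"],f["K"],f["T"],f["d"]
yaw=lambda v: np.arctan2(v[1],v[0]); q=lambda l:np.array(l)/1.8+[150,20]
c=onplane(q([(247,122),(394,118),(396,325),(259,329)]),K,T,.008); print("tray",np.round(c,4).tolist(),c.mean(0),yaw(c[:2].mean(0)-c[2:].mean(0)),yaw(np.cross([0,0,1],c[1]-c[0])),np.linalg.norm(c[1]-c[0]),np.linalg.norm(c[0]-c[3]))
s=onplane(q([(162,12),(620,96)]),K,T,.108); print("shelf",s.mean(0),yaw(np.cross([0,0,1],s[1]-s[0])))
k=onplane(q([(280,42),(475,78)]),K,T,.024); print("rail kinks (centre)",k.tolist(),k.mean(0))
fin=onplane(q([(327,326)]),K,T,.055); print("fin top",fin)
# fin grasp: tilted 50deg, hover 70mm back along tool z
ty=1.64; R=pose(ty,np.radians(50)); g=np.array([.5168,-.1708,.042])
tcp=g+R[:,2]*.019; hov=tcp-R[:,2]*.08; print("tcp",tcp,"hover",hov)
plan(hov,R,11)
E
```

```text
tray [[0.4636, -0.06, 0.008], [0.5502, -0.0534, 0.008], [0.5617, -0.1792, 0.008], [0.474, -0.1863, 0.008]] [ 0.51237979 -0.11971566  0.008     ] 1.6576759951981035 1.647523875905634 0.08686003100438904 0.12673988052487262
shelf [ 0.53752734 -0.03431097  0.108     ] 1.453795405436819
rail kinks (centre) [[0.4826247535307315, -0.017992481452649416, 0.02400000000000002], [0.5918264055994618, -0.031004525030248378, 0.02400000000000002]] [ 0.53722558 -0.0244985   0.024     ]
fin top [[ 0.51639598 -0.16981944  0.055     ]]
tcp [ 0.51579356 -0.15627999  0.02978704] hover [ 0.52003122 -0.21741686  0.08121004]
-0.10 0.01 0.21 0.00 0.91 -0.02; -0.11 0.01 0.20 0.00 0.91 -0.02; -0.13 0.01 0.19 0.00 0.91 -0.02; -0.14 0.01 0.18 0.00 0.91 -0.02; -0.16 0.01 0.17 0.00 0.91 -0.02; -0.17 0.01 0.16 0.00 0.91 -0.02; -0.18 0.01 0.14 0.00 0.91 -0.02; -0.19 0.01 0.13 0.00 0.91 -0.02; -0.20 0.01 0.11 0.00 0.91 -0.02; -0.21 0.01 0.10 0.00 0.91 -0.02; -0.22 0.01 0.08 0.00 0.91 -0.02
```

Request:
{"name": "arm_command", "arguments": {
  "steps": "-0.1 0 0 0 0.95 0; -0.15 0 0 0 0.95 0; -0.2 0 0 0 0.95 0; -0.2 0 0 0 0.95 0; -0.2 0 0.1 0 0.95 0; -0.2 0 0.1 0 0.95 0; -0.2 0 0.1 0 0.95 0; -0.2 0 0.1 0 0.95 0; -0.2 0 0.1 0 0.95 0; -0.2 0 0.1 0 0.95 0",
  "hand": 45
}}

```text
time: 17.18
position: [0.5158, -0.236, 0.1479]
tool_rot: [[-0.033, 0.999, -0.04], [0.67, 0.052, 0.74], [0.741, -0.003, -0.671]]
force: [0.2, 1.1, -0.1]
finger_gap: 0.0448
```

Request:
{"name": "arm_command", "arguments": {
  "steps": "0 0 0 0 0.95 0; 0 0 0 0 0 0"
}}

```text
time: 17.42
position: [0.5151, -0.2361, 0.1464]
tool_rot: [[-0.027, 0.999, -0.043], [0.607, 0.051, 0.793], [0.794, -0.005, -0.608]]
force: [0.1, 0.3, -0.2]
finger_gap: 0.0453
```

```bash
python3 - <<'E'
from h import *
R=pose(1.65,np.radians(52.5)); g=np.array([.5167,-.1705,.042])
tcp=g+R[:,2]*.019; hov=tcp-R[:,2]*.07; o=bot.get_obs(); print(o["qpos"],"tcp",tcp,"hover",hov)
a=plan(hov,R,6); plan(tcp,R,4,a)
E
```

```text
[-0.88125031  0.71624975  1.23222167  0.53166582  1.95000972 -0.92895689] tcp [ 0.51550735 -0.15547354  0.03043353] hover [ 0.51990131 -0.21083418  0.07304683]
-0.12 0.02 0.18 0.04 -0.00 -0.04; -0.12 0.02 0.18 0.04 -0.00 -0.04; -0.12 0.02 0.18 0.04 -0.00 -0.04; -0.12 0.02 0.18 0.04 -0.00 -0.04; -0.12 0.02 0.18 0.04 -0.00 -0.04; -0.12 0.02 0.18 0.04 -0.00 -0.04
0.00 0.00 0.29 0.00 0.00 0.00; 0.00 0.00 0.29 0.00 0.00 0.00; 0.00 0.00 0.29 0.00 0.00 0.00; 0.00 0.00 0.29 0.00 0.00 0.00
```

Request:
{"name": "arm_command", "arguments": {
  "steps": "-0.12 0.02 0.18 0 0 0; -0.12 0.02 0.18 0 0 0; -0.12 0.02 0.18 0 0 0; -0.12 0.02 0.18 0.1 0 -0.1; -0.12 0.02 0.18 0.1 0 -0.1; -0.12 0.02 0.18 0 0 0; 0 0 0 0 0 0; 0 0 0 0 0 0"
}}

```text
time: 18.42
position: [0.5223, -0.2127, 0.0763]
tool_rot: [[-0.049, 0.997, -0.058], [0.61, 0.075, 0.788], [0.791, 0.003, -0.612]]
force: [1.2, -0.0, 0.3]
finger_gap: 0.0449
```

```bash
python3 - <<'E'
from h import *
R=pose(1.65,np.radians(52.5)); g=np.array([.5167,-.1705,.042])
tcp=g+R[:,2]*.019
im,d,K,T,p=cam("wrist"); cv2.imwrite("pics/w8.png",im); P=cloud(d,K,T)
m=(P[...,2]>.047)&(P[...,2]<.062)&(abs(P[...,0]-.517)<.03)&(abs(P[...,1]+.17)<.03); print("fin",m.sum(),np.median(P[m],0),P[m].min(0),P[m].max(0))
plan(tcp,R,4)
E
```

```text
fin 772 [ 0.51647776 -0.17529968  0.05368991] [ 0.50769853 -0.18494576  0.04705583] [ 0.52476436 -0.16020133  0.05636613]
-0.00 -0.01 0.31 0.02 0.01 0.00; -0.00 -0.01 0.31 0.02 0.01 0.00; -0.01 -0.01 0.31 0.02 0.01 0.00; -0.01 -0.01 0.31 0.02 0.01 0.00
```

View pics/w8.png

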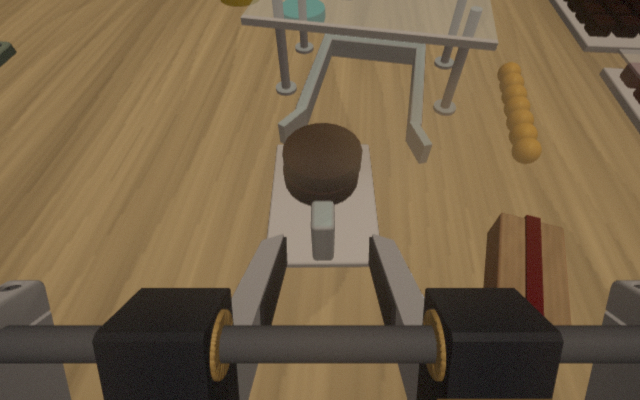

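From the tilted view the stack sits neat on the tray at (322,160). The fin at (322,230) lies between the fingers, and the bay mouth is ahead. I go onto the fin.

Request:
{"name": "arm_command", "arguments": {
  "steps": "0 -0.01 0.31 0 0 0; 0 -0.01 0.31 0 0 0; 0 -0.01 0.31 0 0 0; 0 0 0.3 0 0 0; 0 0 0 0 0 0; 0 0 0 0 0 0"
}}

```text
time: 19.23
position: [0.5164, -0.1547, 0.0311]
tool_rot: [[-0.049, 0.997, -0.058], [0.611, 0.076, 0.788], [0.79, 0.004, -0.613]]
force: [-0.1, 0.1, 0.4]
finger_gap: 0.045
```

```bash
python3 - <<'E'
from h import *
o=bot.get_obs(); R=o["tool_rot"]; print("grasp pt",o["position"]-R[:,2]*.019, "yaw",np.arctan2(R[1,2],R[0,2]), "jaw dir",R[:,1],o["force"])
E
```

```text
grasp pt [ 0.51754082 -0.16964534  0.04276496] yaw 1.6436894228731 jaw dir [0.99713234 0.07559299 0.00357666] [-0.07415587  0.14096375  0.40455721]
```

Request:
{"name": "arm_command", "arguments": {
  "steps": "0 0 0 0 0 0; 0 0 0 0 0 0; 0 0 0 0 0 0; 0 0 0 0 0 0; 0 0 0 0 0 0",
  "hand": 10,
  "squeeze": 20
}}

```text
time: 19.85
position: [0.5157, -0.1548, 0.0312]
tool_rot: [[-0.048, 0.997, -0.059], [0.61, 0.076, 0.788], [0.791, 0.002, -0.612]]
force: [-2.0, -2.5, 2.1]
finger_gap: 0.0159
```

```bash
python3 - <<'E'
from h import *
o=bot.get_obs(); p,R=o["position"],o["tool_rot"]; print(p,o["force"],o["finger_gap"])
G=p-R[:,2]*.019; print("grasp",G)
by=1.456; bx=np.array([np.cos(by),np.sin(by),0]); b0=np.array([.538,-.0295,0])
# staging: fin on the bay axis at bay x=-.165..., nose before mouth flare; tray yaw tray->bay
ty0=1.648; dyaw=by-ty0
Rz=Ro.from_euler("z",dyaw).as_matrix(); R2=Rz@R
s=(G-b0)@bx; print("fin bay x,y",s,(G-b0)@np.cross([0,0,1],bx))
def at(x): return np.r_[(b0+bx*x)[:2],G[2]]+R2[:,2]*.019
a=plan(at(s+.004),R2,8)
b=plan(at(.012),R2,10,a); plan(at(.022),R2,3,b)
im,d,K,T,_=cam("wrist"); cv2.imwrite("pics/w9.png",im)
E
```

```text
[ 0.5157349  -0.1547721   0.03115188] [-1.98817785 -2.48055203  2.09359707] 0.015887524142561907
grasp [ 0.51684725 -0.16975228  0.04278619]
fin bay x,y -0.14175208319059496 0.004948417078725082
0.00 0.02 0.00 -0.22 -0.00 0.17; 0.00 0.02 0.00 -0.22 -0.00 0.17; 0.00 0.02 0.01 -0.22 -0.00 0.17; 0.00 0.02 0.01 -0.22 -0.00 0.17; 0.00 0.02 0.01 -0.22 -0.00 0.17; 0.00 0.02 0.01 -0.22 -0.00 0.17; 0.00 0.02 0.01 -0.22 -0.00 0.17; 0.01 0.02 0.01 -0.22 -0.00 0.17
0.15 -0.00 0.20 0.00 0.00 0.00; 0.15 -0.00 0.20 0.00 0.00 0.00; 0.15 -0.00 0.20 0.00 0.00 0.00; 0.15 -0.00 0.20 0.00 0.00 0.00; 0.15 -0.00 0.20 0.00 0.00 0.00; 0.15 -0.00 0.20 0.00 0.00 0.00; 0.15 -0.00 0.20 0.00 0.00 0.00; 0.15 -0.00 0.20 0.00 0.00 0.00; 0.15 -0.00 0.20 0.00 0.00 0.00; 0.15 -0.00 0.20 0.00 0.00 0.00
0.03 -0.00 0.04 0.00 0.00 0.00; 0.03 -0.00 0.04 0.00 0.00 0.00; 0.03 -0.00 0.04 0.00 0.00 0.00
```

```bash
python3 - <<'E'
from h import *
o=bot.get_obs(); p,R=o["position"],o["tool_rot"]; G=p-R[:,2]*.019
by=1.456; bx=np.array([np.cos(by),np.sin(by),0]); b0=np.array([.538,-.0295,0]); s=(G-b0)@bx
R2=Ro.from_euler("z",by-1.648).as_matrix()@R
plan(np.r_[(b0+bx*(s-.014))[:2],G[2]]+R2[:,2]*.019,R2,10)
E
```

```text
-0.02 0.01 -0.02 -0.17 -0.00 0.13; -0.02 0.01 -0.02 -0.17 -0.00 0.13; -0.02 0.01 -0.02 -0.17 -0.00 0.13; -0.01 0.01 -0.02 -0.17 -0.00 0.13; -0.01 0.01 -0.02 -0.17 -0.00 0.13; -0.01 0.01 -0.02 -0.17 -0.00 0.13; -0.01 0.01 -0.02 -0.17 -0.00 0.13; -0.01 0.01 -0.02 -0.17 -0.00 0.13; -0.01 0.01 -0.02 -0.17 -0.00 0.13; -0.01 0.01 -0.02 -0.17 -0.00 0.13
```

Request:
{"name": "arm_command", "arguments": {
  "steps": "-0.03 0.01 -0.04 0 0 0; -0.03 0.01 -0.04 -0.1 0 0.08; -0.03 0.01 -0.04 -0.2 0 0.16; -0.02 0.01 -0.03 -0.2 0 0.16; -0.02 0.01 -0.02 -0.25 0 0.19; -0.01 0.01 -0.02 -0.25 0 0.19; -0.01 0.01 -0.02 -0.25 0 0.19; 0 0.01 -0.01 -0.25 0 0.19; 0 0.01 0 -0.1 0 0.08; 0 0 0 -0.1 0 0.07"
}}

```text
time: 21.15
position: [0.5225, -0.1708, 0.0316]
tool_rot: [[0.066, 0.994, 0.092], [0.609, -0.113, 0.785], [0.79, 0.004, -0.613]]
force: [-1.1, -0.2, -2.9]
finger_gap: 0.016
```

```bash
python3 - <<'E'
from h import *
o=bot.get_obs(); p,R=o["position"],o["tool_rot"]; G=p-R[:,2]*.019
by=1.456; bx=np.array([np.cos(by),np.sin(by),0]); b0=np.array([.538,-.0295,0])
print("grasp",G,"bay",(G-b0)@bx,(G-b0)@np.cross([0,0,1],bx),"yaw",np.arctan2(R[1,2],R[0,2]),o["force"],o["finger_gap"])
im,d,K,T,_=cam("wrist"); cv2.imwrite("pics/w10.png",im); np.savez("w10.npz",im=im,d=d,K=K,T=T)
E
```

```text
grasp [ 0.52074969 -0.18568663  0.04328037] bay -0.15713455328974849 -0.0007535290549148169 yaw 1.4546950327871933 [-1.06793793 -0.15016232 -2.90726133] 0.015999463501830867
```

View pics/w10.png

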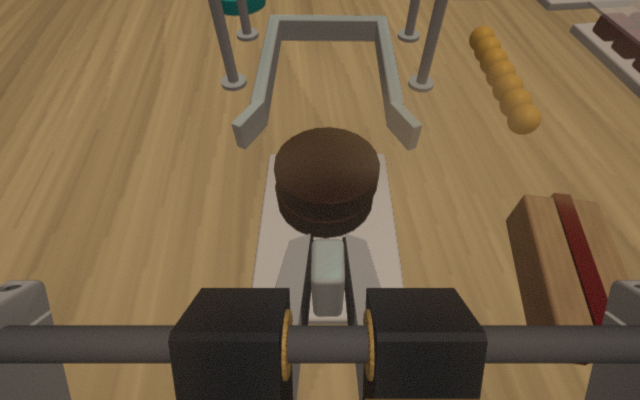

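The tray is aligned: rail kinks at (265,103) and (390,100), tray axis at about 327, stop centred at about 328. The stack is neat. Slide in.

Request:
{"name": "arm_command", "arguments": {
  "steps": "0.04 0 0.07 0 0 0; 0.09 -0.01 0.13 0 0 0; 0.1 0 0.13 0 0 0; 0.1 0 0.13 0 0 0; 0.1 0 0.13 0 0 0; 0.1 0 0.13 0 0 0; 0.1 0 0.13 0 0 0; 0.1 0 0.13 0 0 0; 0.05 0 0.07 0 0 0; 0 0 0 0 0 0"
}}

```text
time: 22.45
position: [0.5308, -0.0913, 0.0312]
tool_rot: [[0.065, 0.994, 0.091], [0.607, -0.111, 0.787], [0.792, 0.004, -0.611]]
force: [0.9, -1.3, 4.7]
finger_gap: 0.0157
```

```bash
cat >> h.py <<'E'
def st():
    o=bot.get_obs(); p,R=o["position"],o["tool_rot"]; G=p-R[:,2]*.019
    by=1.456; bx=np.array([np.cos(by),np.sin(by),0]); b0=np.array([.538,-.0295,0])
    print("t",o["time"],"grasp z",G[2],"bay",(G-b0)@bx,(G-b0)@np.cross([0,0,1],bx),"yaw",np.arctan2(R[1,2],R[0,2]),"F",o["force"],"gap",o["finger_gap"],"q",np.round(o["qpos"],2))
E
python3 -c "
from h import *
st(); im,d,K,T,_=cam('wrist'); cv2.imwrite('pics/w11.png',im)"
```

```text
t 22.45 grasp z 0.0427579260328804 bay -0.07729982983765843 8.991843992778871e-05 yaw 1.4559413918512205 F [ 0.94496338 -1.30705702  4.67155862] gap 0.015717235165508044 q [-0.76  0.69  1.58  0.68  1.54 -0.92]
```

View pics/w11.png

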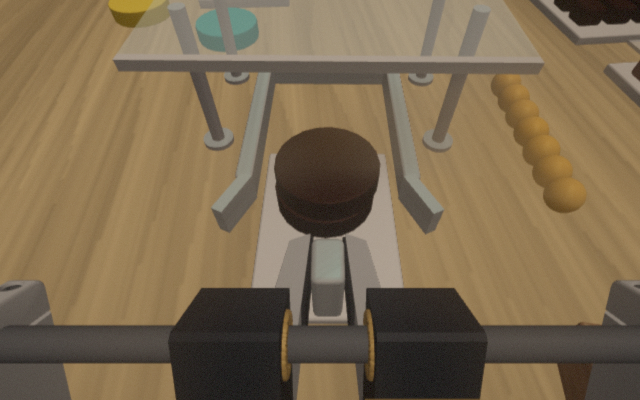

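The nose is between the flares, centred, and the stack keeps its place. About 85 mm more.

Request:
{"name": "arm_command", "arguments": {
  "steps": "0.05 0 0.06 0 0 0; 0.1 0 0.13 0 0 0; 0.1 0 0.13 0 0 0; 0.1 0 0.13 0 0 0; 0.1 0 0.13 0 0 0; 0.1 0 0.13 0 0 0; 0.1 0 0.13 0 0 0; 0.1 0 0.13 0 0 0; 0.06 0 0.08 0 0 0; 0 0 0 0 0 0"
}}

```text
time: 23.75
position: [0.5398, -0.0128, 0.0311]
tool_rot: [[0.065, 0.994, 0.091], [0.607, -0.112, 0.786], [0.792, 0.005, -0.611]]
force: [1.1, -2.1, 6.5]
finger_gap: 0.0156
```

```bash
python3 -c "
from h import *
st()"
```

```text
t 23.75 grasp z 0.0427310680830243 bay 0.0017427402241033392 9.146111649851667e-05 yaw 1.455047194044399 F [ 1.11896815 -2.13649798  6.48046789] gap 0.015582036744186099 q [-0.65  0.64  1.68  0.75  1.46 -0.89]
```

Request:
{"name": "arm_command", "arguments": {
  "steps": "0.05 0 0.06 0 0 0; 0.06 0 0.07 0 0 0; 0.04 0 0.05 0 0 0; 0 0 0 0 0 0"
}}

```text
time: 24.25
position: [0.5412, 0.001, 0.0312]
tool_rot: [[0.065, 0.994, 0.091], [0.608, -0.112, 0.786], [0.791, 0.004, -0.611]]
force: [1.2, -2.3, 5.0]
finger_gap: 0.0159
```

Request:
{"name": "arm_command", "arguments": {
  "steps": "0.02 0 0.026 0 0 0; 0.01 0 0.013 0 0 0; 0 0 0 0 0 0"
}}

```text
time: 24.62
position: [0.5414, 0.0033, 0.0311]
tool_rot: [[0.065, 0.994, 0.091], [0.608, -0.112, 0.786], [0.791, 0.004, -0.612]]
force: [-1.0, -5.1, 6.4]
finger_gap: 0.0156
```

```bash
python3 -c "
from h import *
st()"
```

```text
t 24.625 grasp z 0.042740180670164815 bay 0.01790223823705769 0.00037367356207617725 yaw 1.4555672455899518 F [-1.01950574 -5.13577736  6.41986771] gap 0.015577889798225561 q [-0.63  0.63  1.69  0.77  1.44 -0.88]
```

Request:
{"name": "arm_command", "arguments": {
  "steps": "0.01 0 0.013 0 0 0; 0 0 0 0 0 0; 0 0 0 0 0 0"
}}

```text
time: 25.0
position: [0.5415, 0.0041, 0.0311]
tool_rot: [[0.065, 0.994, 0.091], [0.608, -0.112, 0.786], [0.791, 0.004, -0.612]]
force: [-0.6, -5.4, 6.5]
finger_gap: 0.016
```

Request:
{"name": "arm_command", "arguments": {
  "steps": "0.01 0 0.013 0 0 0; 0 0 0 0 0 0; 0 0 0 0 0 0"
}}

```text
time: 25.38
position: [0.5417, 0.0051, 0.0312]
tool_rot: [[0.065, 0.994, 0.091], [0.608, -0.112, 0.786], [0.791, 0.004, -0.612]]
force: [-0.9, -5.9, 5.6]
finger_gap: 0.0158
```

Request:
{"name": "arm_command", "arguments": {
  "steps": "0.01 0 0.013 0 0 0; 0.01 0 0.013 0 0 0; 0 0 0 0 0 0"
}}

```text
time: 25.75
position: [0.5419, 0.0071, 0.0311]
tool_rot: [[0.065, 0.994, 0.091], [0.608, -0.112, 0.786], [0.791, 0.004, -0.612]]
force: [-0.6, -4.7, 6.0]
finger_gap: 0.016
```

Request:
{"name": "arm_command", "arguments": {
  "steps": "0.01 0 0.013 0 0 0; 0 0 0 0 0 0; 0 0 0 0 0 0"
}}

```text
time: 26.12
position: [0.542, 0.0079, 0.0311]
tool_rot: [[0.065, 0.994, 0.091], [0.609, -0.112, 0.786], [0.791, 0.004, -0.612]]
force: [-0.4, -4.9, 6.5]
finger_gap: 0.0158
```

```bash
python3 -c "
from h import *
st(); im,d,K,T,_=cam('wrist'); np.savez('w12.npz',im=im,d=d,K=K,T=T); cv2.imwrite('pics/w12.png',im[60:330])"
```

```text
t 26.125 grasp z 0.04273281212637487 bay 0.0225591965340468 0.00032731298286291585 yaw 1.4553801643029685 F [-0.42611579 -4.86916906  6.46632512] gap 0.015792095727273338 q [-0.62  0.63  1.7   0.77  1.43 -0.88]
```

View pics/w12.png

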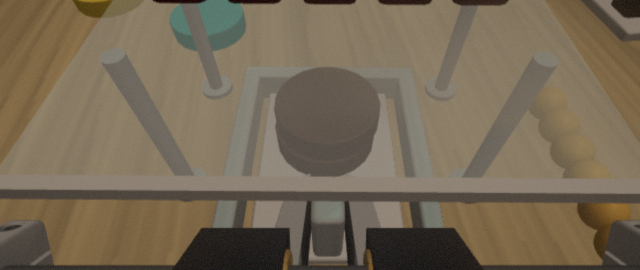

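Seen through the shelf, the tray sits centred between the rails and the stack is neat. The nose is at about crop row 95, close to the stop's foot. The force is still only friction, so I creep on.

Request:
{"name": "arm_command", "arguments": {
  "steps": "0.01 0 0.013 0 0 0; 0.01 0 0.013 0 0 0; 0 0 0 0 0 0"
}}

```text
time: 26.55
position: [0.542, 0.008, 0.0311]
tool_rot: [[0.065, 0.994, 0.091], [0.611, -0.111, 0.784], [0.789, 0.005, -0.614]]
force: [-4.3, -12.8, 8.7]
finger_gap: 0.0162
```

Request:
{"name": "arm_command", "arguments": {
  "steps": "0.01 0 0.013 0 0 0; 0 0 0 0 0 0; 0 0 0 0 0 0"
}}

```text
time: 26.92
position: [0.542, 0.008, 0.031]
tool_rot: [[0.065, 0.994, 0.091], [0.612, -0.111, 0.783], [0.788, 0.005, -0.615]]
force: [-6.0, -16.7, 9.2]
finger_gap: 0.0158
```

Request:
{"name": "arm_command", "arguments": {
  "steps": "0.01 0 0.013 0 0 0; 0 0 0 0 0 0; 0 0 0 0 0 0"
}}

```text
time: 27.3
position: [0.542, 0.0081, 0.031]
tool_rot: [[0.065, 0.994, 0.091], [0.613, -0.111, 0.782], [0.787, 0.005, -0.617]]
force: [-7.8, -18.9, 11.7]
finger_gap: 0.0158
```

The tool stalled at y=0.008 with the force rising to about 20 N, so the tray is home on the stop. I relax most of the push, then open.

Request:
{"name": "arm_command", "arguments": {
  "steps": "-0.01 0 -0.013 0 0 0; -0.015 0 -0.02 0 0 0; 0 0 0 0 0 0"
}}

```text
time: 27.68
position: [0.542, 0.0081, 0.0311]
tool_rot: [[0.065, 0.994, 0.091], [0.61, -0.112, 0.784], [0.79, 0.004, -0.614]]
force: [-2.7, -10.1, 6.9]
finger_gap: 0.0159
```

Request:
{"name": "arm_command", "arguments": {
  "steps": "0 0 0 0 0 0; 0 0 0 0 0 0; 0 0 0 0 0 0; 0 0 0 0 0 0",
  "hand": 36
}}

```text
time: 28.18
position: [0.5415, 0.0105, 0.0305]
tool_rot: [[0.066, 0.994, 0.089], [0.608, -0.111, 0.786], [0.791, 0.003, -0.612]]
force: [0.6, 1.0, -0.2]
finger_gap: 0.0359
```

```bash
python3 -c "
from h import *
st()"
```

```text
t 28.175 grasp z 0.04212221935451704 bay 0.025155738134443262 0.0010642910314364981 yaw 1.4574905200988397 F [ 0.5531042   1.02808992 -0.20369074] gap 0.03592434398250167 q [-0.62  0.63  1.7   0.77  1.43 -0.88]
```

Request:
{"name": "arm_command", "arguments": {
  "steps": "0 0 -0.2 0 0 0; 0 0 -0.4 0 0 0; 0 0 -0.6 0 0 0; 0 0 -0.6 0 0 0; 0 0 -0.6 0 0 0; -0.2 0 -0.6 0 0 0; -0.2 0 -0.4 0 0 0; 0 0 0 0 0 0; 0 0 0 0 0 0"
}}

```text
time: 29.3
position: [0.5215, -0.1642, 0.1365]
tool_rot: [[0.066, 0.994, 0.09], [0.608, -0.111, 0.786], [0.792, 0.003, -0.611]]
force: [0.7, 0.4, -0.4]
finger_gap: 0.0361
```

```bash
python3 - <<'E'
from h import *
st(); im,d,K,T,_=cam('wrist'); cv2.imwrite('pics/w13.png',im); np.savez("w13.npz",im=im,d=d,K=K,T=T)
im2,_,K2,T2,_=cam('top'); np.savez("top2.npz",im=im2,K=K2,T=T2)
cv2.imwrite('pics/end.png',np.vstack([im[:330],cv2.resize(im2[130:260,220:440],(640,378),interpolation=cv2.INTER_CUBIC)])[:,:][:600] if 0 else im)
E
```

```text
t 29.3 grasp z 0.14815464138748907 bay -0.15073240551687303 0.0008983102853355847 yaw 1.4570011312546094 F [ 0.74386469  0.41484883 -0.41345025] gap 0.036083376649780556 q [-0.85  0.58  1.47  0.64  1.76 -0.85]
```

View pics/end.png

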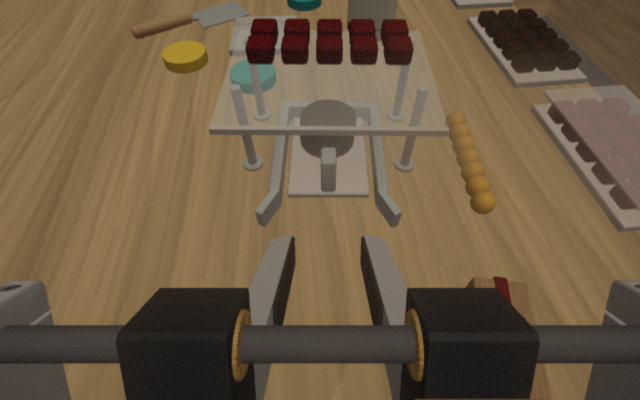

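```bash
python3 - <<'E'
from h import *
f=np.load("w13.npz"); im,K,T,d=f["im"],f["K"],f["T"],f["d"]
by=1.456; bx=np.array([np.cos(by),np.sin(by),0]); b0=np.array([.538,-.0295,0]); yv=np.cross([0,0,1],bx)
B=lambda p:np.round(np.c_[(p-b0)@bx,(p-b0)@yv],4)
print("tray rear corners bay (expect 0.009, +-0.045)",B(onplane([(290,193),(367,193)],K,T,.004)).tolist())
t=np.load("top2.npz"); print("top cam, stack: ")
for z in(75,95): print([(s,B(p[None]).tolist()) for s,p in dark(t["im"],t["K"],t["T"],.044,(290,170,350,240),z)])
print("expected stack bay x ~0.092")
for n in("gold_stick","gift_box"):
    r=nets.search_frame("top",n)[:1]; print(n,r)
E
```

```text
tray rear corners bay (expect 0.009, +-0.045) [[0.0114, 0.042], [0.0119, -0.0428]]
top cam, stack: 
[]
[]
expected stack bay x ~0.092
gold_stick [{'box': [332.5, 151.9, 53.2, 8.9], 'confidence': 0.75}]
gift_box [{'box': [407.4, 167.9, 29.4, 24.1], 'confidence': 0.95}]
```

```bash
python3 -c "
from h import *
print(bot.sign_off())"
```

```text
the job is handed in; nothing more can be done
None
```

The job is handed in at about 29 s of the 58 s: the loose chocolate disc is on its twin, and the tray is home under the shelf, released.

- **Stack:** I set the disc down on contact at about 6 N. The centres measured about 1 mm apart afterwards, and the last view shows the stack neat.
- **Tray:** I slid it in by the fin until the tool stopped moving and the push rose to about 20 N. I then eased off and let go. Its rear edge measured about 11.6 mm inside the mouth, against 9 mm expected. That gap is about what the calibration allows, and the tray was centred between the rails.
- **Other goods:** the trained networks found the gold stick and gift box within about 2.5 pixels of where they started. The jar, bowl and pralines were not re-measured; the arm had about 30 mm clearance from the jar by estimate.

**Checks that failed or disagreed:**
- After lifting, the disc sat about 6 mm lower in the jaws than expected and about 2.4 mm off centre. I corrected for both before setting it down.
- My last attempt to find the stack through the shelf with the top camera found nothing, so the final stack check is by eye from the wrist camera only.
- I viewed 13 pictures, three over the budget of 10.

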